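# Open the padding press and take out the glued note pad

### The job

The glue on the note pad in the little screw press has set. Turn the oblong nut on the press to raise the pressure plate about a centimetre off the pad (nobody remembers which way this thread runs, so try both ways and feel which one gives), and only then draw the pad out and lay it flat inside the wooden tray, without knocking over or shoving the glue stick and the eraser.

Things in the scene. Friction and masses are not known exactly. Their poses are not given: they have to be found in the camera images.
- press: small wooden screw press fixed to the desk; origin under the centre of its base board, 160 (x) x 134 (y) x 18 mm. The pad lies along x on it and sticks out towards -x. A wooden bridge (32 x 134 mm, 58 to 72 mm above the desk) on two 12 mm posts at y = +-52 mm crosses it at x = +45 mm. The vertical screw axis is at x = +45 mm, y = 0
- nut_top (a point): top centre of the oblong dark steel nut on the bridge, on the screw axis, 97.5 mm above the desk. The nut is 64 mm long along this point's y, 22 mm thick along its x (take it across these), 21 mm high, over a 3 mm washer on the bridge. The point turns with the nut; neither rises. The 11 mm screw sticks up through its centre, 19 to 31 mm above it
- nut (a joint): turn of the nut in rad, counterclockwise from above positive, 0 as found (tight). It turns up to 2.6 rad in one direction only, raising the plate: which one differs from case to case; the other way it is solidly blocked at 0. Loosening takes about 0.15 N m; it stays where it is left. The plate rises about 4.8 mm per rad, 12 mm in all
- plate (a joint): height of the wooden pressure plate (42 x 84 x 10 mm, on the screw axis under the bridge) above its closed position, m; about 0 when pressed on the pad, 0.012 fully raised. A light spring presses it down; the nut lifts it
- notepad: glued note pad, white paper on a brown card back, 120 (x) x 60 (y) x 14 mm, about 90 g, origin under its centre, lying on the press's 18 mm board. Its +x end is under the plate (the plate's near edge is at press x = +24 mm); its -x end sticks out about 80 mm and can be taken across the 60 mm width from above
- tray: shallow wooden tray fixed to the desk, 190 x 190 mm, rim 20 mm high; origin under its centre; inner floor 5 mm above the desk, 178 mm square inside
- glue_stick: standing glue stick 25 mm across, 89 mm tall, origin under its centre; bystander
- eraser: eraser 22 x 56 x 12 mm, origin under its centre; bystander

How it is judged:
By the outcome, as a careful person would: the job done as asked, in the order asked, and still so for the second after the job is handed in, with the robot touching nothing.
It also fails if it takes over 67 s, if anything falls off the work surface, if the arm or the gripper's body presses on something with over 40 N, if the wrist force passes 120 N, or if a joint passes its speed limit or range.

### The arm

A 6-joint arm with a two-finger parallel gripper is mounted at the origin on the work surface; the furniture and walls round the work are solid. World frame = base frame: x ahead of the robot, y to its left, z up, the work surface at z = 0. Lengths are in m, angles in rad, forces in N, time in s.
With the tool pointing down it reaches from about 0.25 to 0.8 m from the base axis. Payload 8.5 kg.
Tool frame: the origin (TCP) lies midway between the tips of the shut fingers; the grasp point (between the pads) lies 19 mm behind it (manip.tcp_to_grasp is the distance from the TCP to the grasp point, in m); z points along the fingers, y is the line along which they close (so a half turn about z gives the same grasp; the last joint's range is limited). The gripper opens to 85 mm and grips with 20 to 120 N. Pads are 22 mm wide; open, the fingers measure 114 mm over their backs; the gripper's body (76 mm by 85 mm) begins 54 mm behind the grasp point. The pads swing forward as they close: fully open they stand 13 mm farther back than shut.
Start: joints at [1.235, 0.238, -0.013, 1.319, 0, 1.571], TCP at [0.173, 0.496, 0.231] pointing down, gripper open.
Joint ranges: [-2.66, 2.66], [-1.03, 1.9], [-1.14, 1.46], [-1.82, 2.27], [-1.45, 1.34], [-3.14, 3.14]. Speed limits (rad/s): [2.22, 2.22, 2.79, 3.14, 3.14, 3.14].

### API

Orientations are given as [roll, pitch, yaw] about the fixed x, y, z axes, in that order (R = Rz(yaw) Ry(pitch) Rx(roll)).
In Python, from rig import manip gives the robot as it stands. Calls block until the motion is done:
- manip.reach(position, orientation): joint-space move of the TCP to a pose.
- manip.move_straight(position, rot=None, velocity=0.15, f_stop=None): straight line of the TCP; rot=None keeps the orientation; velocity is the mean speed in m/s. With f_stop (N) it stops when the force on the tool has changed by that much, and returns True; else False.
- manip.movej(angles): joint-space move.
- manip.command_gripper(opening, squeeze=None): finger opening in m; squeeze is the grip in N (None keeps the last); returns when the fingers have stopped.
- manip.pause(seconds).
- manip.solve_ik(position, orientation): joint angles nearest the present ones, or None.
- manip.read_state(): the state.
- manip.read_camera(name): name is "side" or "top" or "wrist"; returns a dict with "color" (384x512x3 uint8, red, green, blue), "z_map" (384x512 float32, m along the optical axis (not along the pixel's ray), 0 where there is no reading), "fov_y" (degrees; the focal length in pixels is half the picture's height over the tangent of half this angle, whatever the lens; pixels are square), "cx", "cy" (the principal point, pixels), "T" (4x4, takes a point from camera to world coordinates). Camera axes: x right, y down, z forward; pixel columns grow to the right and rows downward; lengths in m; the calibration is good to about 2 mm. A picture is of the moment at which its call begins.
A pose or a line that the arm cannot do raises manip.IKError and nothing moves.
- manip.hand_in(): hands the job in; it is judged then, once.
Trained networks look in a picture, given as the dict that the camera call returned (one of the last four; its "shot" number tells which), for a name from the list of things; names that differ only in an ending like _2 or _b are one class to them, and where a whole thing is asked for, a point or a joint stands for the part that bears it (a point fixed in the world has none). Each returns a list of dicts, best first, with "p" (0 to 1); they miss things now and then, are a little off and sometimes report something else, mostly with a low value. They report only what shows in the picture. A call takes as long as a camera call.
- manip.search_frame(query, picture): "position" ([column, row] in pixels, amid what is visible of it).
- manip.regions_of(query, picture): "pixels" (384x512 bool, what is visible of it) and "position" ([column, row] in pixels, amid what is visible of it).
- manip.pinpoint(query, picture): "position" ([column, row] in pixels: a listed point, or the origin of a listed thing).
The state is a dict: "t": time; "joint_positions": joint angles; "qd": joint speeds; "joint_torque": joint torques, N m; "ee_pos": TCP position; "ee_rot": TCP orientation; "wrist_force": force on the tool from outside, world axes, zero at the start; "torque": the same for the moment, N m; "opening": finger opening in m; "gripper_force": force on a finger pad.
Only numpy, scipy, OpenCV 4.12 (cv2) and the standard library are available. Lean on these libraries where they do the work, as an engineer would, in place of code of your own. Each camera call takes 0.05 s, during which the arm holds its last target. There are 200 camera calls.

## Working session

There is one attempt and no reset: what is moved stays moved. The work goes in short steps, each a Python script; the robot and the scene stay as the last script left them, time stands still between calls to the robot, and variables do not carry over. Pictures are saved under pics/ and viewed, at most 10 in all, crops included, and the job is handed in when it is done.

```bash
ls; mkdir -p pics; cat > h.py <<'E'
from rig import manip
import numpy as np, cv2
def deproj(pic,mask=None,px=None,z=None):
    h,w=pic["z_map"].shape; f=h/2/np.tan(np.radians(pic["fov_y"])/2)
    if px is not None:
        r=np.array([(px[0]-pic["cx"])/f,(px[1]-pic["cy"])/f,1.]); T=pic["T"]
        d=T[:3,:3]@r; return T[:3,3]+d*(z-T[2,3])/d[2]
    v,u=np.nonzero(mask&(pic["z_map"]>0)); Z=pic["z_map"][v,u]
    P=np.c_[(u-pic["cx"])/f*Z,(v-pic["cy"])/f*Z,Z]
    return P@pic["T"][:3,:3].T+pic["T"][:3,3]
def save(pic,n): cv2.imwrite(f"pics/{n}.png",pic["color"][:,:,::-1])
E
python3 - <<'E'
from h import *
for c in ("top","side"):
    p=manip.read_camera(c); save(p,c+"0")
    for n in ("press","nut_top","notepad","tray","glue_stick","eraser"):
        r=manip.regions_of(n,p); q=manip.pinpoint(n,p)
        if r:
            m=r[0]["pixels"]; P=deproj(p,m)
            if len(P)==0: print(c,n,"nodepth"); continue
            rect=cv2.minAreaRect((P[:,:2]*1000).astype(np.float32))
            print(c,n,round(r[0]["p"],2),m.sum(),"px",np.round(r[0]["position"]),"med",np.median(P,0).round(3),"z5-95",np.percentile(P[:,2],[5,95]).round(3),"rect",np.round(rect[0]),np.round(rect[1]),round(rect[2],1))
        if q: print("   pin",[(np.round(k["position"],1),round(k["p"],2)) for k in q[:2]], deproj(p,px=q[0]["position"],z=0.0975 if n=="nut_top" else 0.018 if n=="notepad" else 0).round(4))
print(manip.read_state()["t"])
E
```

```text
pics
rig.py
top press 0.69 3692 px [318. 194.] med [ 0.588 -0.142  0.018] z5-95 [0.014 0.096] rect [ 594. -127.] [146. 164.] 15.0
   pin [(array([305.9, 197.1]), 0.74)] [ 0.5947 -0.1321  0.    ]
top nut_top 0.67 343 px [328. 193.] med [ 0.595 -0.168  0.096] z5-95 [0.081 0.099] rect [ 599. -169.] [62. 25.] 17.3
   pin [(array([329.7, 191.2]), 0.53)] [ 0.5969 -0.1706  0.0975]
top notepad 0.75 1060 px [294. 202.] med [ 0.585 -0.109  0.031] z5-95 [0.028 0.034] rect [ 584. -110.] [59. 81.] 15.9
   pin [(array([303.4, 198.7]), 0.96)] [ 0.5896 -0.1254  0.018 ]
top tray 0.98 8037 px [196. 214.] med [0.558 0.102 0.004] z5-95 [0.001 0.019] rect [559. 101.] [191. 190.] 88.4
   pin [(array([195.7, 214.5]), 0.65)] [0.557  0.1052 0.    ]
top glue_stick 0.78 224 px [254. 127.] med [ 0.727 -0.022  0.085] z5-95 [0.009 0.09 ] rect [733. -22.] [24. 25.] 38.2
   pin [(array([254.3, 132.7]), 0.46), (array([328.5, 190.9]), 0.19)] [ 0.7363 -0.0205  0.    ]
top eraser 0.53 281 px [220. 138.] med [0.729 0.055 0.011] z5-95 [0.002 0.014] rect [731.  56.] [56. 26.] 79.9
   pin [(array([219.8, 136.8]), 0.84)] [0
[... 438 characters left out ...]
0.097  0.032] z5-95 [0.02  0.034] rect [ 588. -110.] [60. 93.] 17.3
   pin [(array([253.3, 200.8]), 0.74), (array([186.1, 259.1]), 0.35)] [ 0.5977 -0.1381  0.018 ]
side tray 0.7 7641 px [271. 279.] med [0.56  0.114 0.006] z5-95 [0.004 0.02 ] rect [561.  91.] [220. 194.] 88.0
   pin [(array([269.4, 279. ]), 0.76)] [0.5625 0.106  0.    ]
side glue_stick 0.76 448 px [190. 219.] med [ 0.733 -0.011  0.05 ] z5-95 [0.001 0.089] rect [743. -58.] [ 29. 109.] 9.3
   pin [(array([189.6, 237.8]), 0.83)] [ 0.7382 -0.0153  0.    ]
side eraser 0.49 242 px [187. 259.] med [0.729 0.065 0.012] z5-95 [0.005 0.014] rect [729.  60.] [56. 22.] 79.8
   pin [(array([190.1, 260.1]), 0.76)] [0.7266 0.0562 0.    ]
1.3
```

```bash
python3 - <<'E'
from h import *
a=cv2.imread("pics/top0.png");b=cv2.imread("pics/side0.png")
cv2.imwrite("pics/both.png",np.vstack([cv2.resize(a[90:290,130:400],None,fx=2,fy=1.5) if 0 else cv2.resize(a[90:270,130:400],(800,300)) , cv2.resize(b[120:330,130:360],(800,300))]) if 0 else np.hstack([cv2.resize(a[90:290,140:380],(400,333)),cv2.resize(b[120:320,140:380],(400,333))]))
p=manip.read_camera("top")
r=lambda n:deproj(p,manip.regions_of(n,p)[0]["pixels"])
def rect(P,l):
    x=cv2.minAreaRect((P[:,:2]*1000).astype(np.float32)); print(l,len(P),np.round(x[0],1),np.round(x[1],1),round(x[2],1),"mean z",P[:,2].mean().round(4))
N=r("nut_top"); rect(N[(N[:,2]>.09)&(N[:,2]<.106)],"nut"); S=N[N[:,2]>.108]; print("screw",len(S),S.mean(0) if len(S) else "")
R=r("press"); 
for lo,hi in((.012,.024),(.064,.08),(.09,.105),(.106,.14)):
    Q=R[(R[:,2]>lo)&(R[:,2]<hi)]
    if len(Q)>4: rect(Q,(lo,hi))
K=r("notepad");rect(K[(K[:,2]>.026)&(K[:,2]<.04)],"pad")
E
```

```text
nut 304 [ 600.  -170.1] [63.  21.2] 15.4 mean z 0.0958
screw 0 
(0.012, 0.024) 2253 [ 588.3 -127.6] [132.8 159.4] 15.1 mean z 0.0169
(0.064, 0.08) 668 [ 600.5 -170.6] [133.6  33. ] 15.5 mean z 0.0712
(0.09, 0.105) 326 [ 600.4 -170.4] [63.3 22.5] 14.2 mean z 0.0957
(0.106, 0.14) 35 [ 600.3 -170. ] [10.8 11.1] 44.2 mean z 0.1146
pad 1099 [ 585.7 -110.9] [59.1 83.1] 16.8 mean z 0.031
```

View pics/both.png

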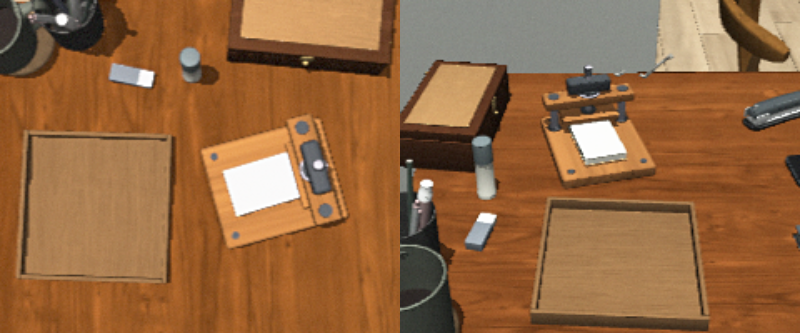

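The picture shows the press (nut ≈ (315,168) and pad ≈ (262,183) in the left half), with its pad end facing the tray (≈ (95,205)). The glue stick (190,65) and eraser (132,76) are clear of the route. Press yaw is about -75° and the screw axis is at (0.600, -0.170).

```bash
python3 - <<'E'
from h import *
from math import pi,radians as R
s=manip.read_state(); print(s["t"],s["ee_rot"],s["ee_pos"])
for y in (15,-165):
    q=manip.solve_ik([.6003,-.1702,.078],[pi,0,R(y)]); print(y,None if q is None else np.round(q,2))
for y in (105,-75):
    q=manip.solve_ik([.5785,-.09,.016],[pi,0,R(y)]); print("pad",y,None if q is None else np.round(q,2))
    q=manip.solve_ik([.558,.14,.016],[pi,0,R(y-15)]); print("tray",y,None if q is None else np.round(q,2))
E
```

```text
1.5 [-3.14149742e+00  9.85071110e-06  2.80579221e+00] [0.1729966  0.49562676 0.23128918]
15 [-0.28  0.49 -0.04  1.05  0.    2.6 ]
-165 [-0.28  0.49 -0.04  1.05  0.   -0.54]
pad 105 [-0.15  0.49 -0.22  0.86  0.    1.15]
tray 105 [ 0.25  0.47 -0.25  0.85  0.    1.82]
pad -75 [-0.15  0.49 -0.22  0.86  0.   -1.99]
tray -75 [ 0.25  0.47 -0.25  0.85  0.   -1.32]
```

```bash
python3 - <<'E'
from h import *
from math import pi,radians as R
o=[pi,0,R(-165)]; C=[.6003,-.1702]
manip.command_gripper(.05)
manip.reach(C+[.20],o)
print(manip.move_straight(C+[.078],o,velocity=.1,f_stop=8))
print("down",np.round(manip.read_state()["wrist_force"],1),manip.read_state()["ee_pos"])
manip.command_gripper(0.0,squeeze=80)
s=manip.read_state(); print("grip",s["t"],s["opening"],s["gripper_force"],np.round(s["wrist_force"],1),np.round(s["torque"],3))
q0=np.array(s["joint_positions"]); print(q0.round(3))
def go(d):   # d: nut turn ccw from above
    q=q0.copy(); q[5]-=d; manip.movej(q); manip.pause(.15); s=manip.read_state()
    print(d,round(s["t"],2),"tau",np.round(s["torque"],3),"F",np.round(s["wrist_force"],1),"yaw",round(s["ee_rot"][2],3),"q6",round(s["joint_positions"][5],3))
for d in (.04,.08,0,-.04,-.08,0): go(d)
E
```

```text
False
down [-0.4 -0.5  0.6] [ 0.60073207 -0.17032622  0.07865898]
grip 6.475 0.01989454923982461 96.25780450296588 [-4.4  9.9 13.3] [1.764 0.861 0.015]
[-0.275  0.486 -0.036  1.048  0.003 -0.538]
0.04 6.88 tau [0.096 0.035 0.082] F [-1.4  1.1 -0.2] yaw -2.839 q6 -0.577
0.08 7.28 tau [0.215 0.173 0.022] F [-1.8  2.2  1.2] yaw -2.799 q6 -0.617
0 7.67 tau [ 0.351  0.24  -0.075] F [-1.6  3.4  2.9] yaw -2.877 q6 -0.54
-0.04 8.07 tau [0.462 0.184 0.349] F [-3.7  3.2  4. ] yaw -2.917 q6 -0.499
-0.08 8.47 tau [1.165 0.315 0.517] F [-5.2  2.6  3.8] yaw -2.957 q6 -0.459
0 8.88 tau [0.56  0.547 0.15 ] F [-3.1  4.   5.3] yaw -2.881 q6 -0.536
```

Clockwise the torque climbs (0.35 then 0.52 N m), while counterclockwise it gives easily. So I'll turn it counterclockwise.

```bash
python3 - <<'E'
from h import *
q0=np.array(manip.read_state()["joint_positions"]); q6=-.538
for d in (.5,1.0,1.5,1.9,2.2):
    q=q0.copy(); q[5]=q6-d; manip.movej(q); s=manip.read_state()
    print(d,round(s["t"],2),"tau",np.round(s["torque"],3),"F",np.round(s["wrist_force"],1),"yaw",round(s["ee_rot"][2],3),"open",round(s["opening"],4))
p=manip.read_camera("side"); 
manip.command_gripper(.05)
e=np.array(manip.read_state()["ee_pos"]); e[2]=.24; print(manip.move_straight(e,velocity=.2))
a=manip.read_camera("top"); b=manip.read_camera("side")
cv2.imwrite("pics/t1.png",np.hstack([cv2.resize(x["color"][r0:r0+100,c0:c0+100,::-1],(400,400)) for x,r0,c0 in((a,150,265),(b,145,205))]))
m=manip.regions_of("press",a)[0]["pixels"]; P=deproj(a,m)
for lo,hi in((.09,.105),(.106,.14)):
    Q=P[(P[:,2]>lo)&(P[:,2]<hi)]
    if len(Q)>4: print(cv2.minAreaRect((Q[:,:2]*1000).astype(np.float32)),Q[:,2].max())
K=deproj(a,manip.regions_of("notepad",a)[0]["pixels"]);K=K[(K[:,2]>.026)&(K[:,2]<.04)]
print("pad",cv2.minAreaRect((K[:,:2]*1000).astype(np.float32)))
print(manip.read_state()["t"])
E
```

```text
0.5 9.43 tau [0.429 0.337 0.041] F [-2.9  3.1  3.9] yaw -2.383 open 0.0199
1.0 9.97 tau [0.41  0.062 0.002] F [-1.2  3.   3.1] yaw -1.884 open 0.02
1.5 10.53 tau [ 0.51  -0.247  0.044] F [0.3 2.2 1.6] yaw -1.384 open 0.0199
1.9 10.99 tau [ 0.642 -0.551  0.016] F [2.1 2.6 0.7] yaw -0.984 open 0.0202
2.2 11.38 tau [ 0.747 -0.762  0.031] F [ 3.8  2.7 -0.2] yaw -0.685 open 0.0199
False
((595.281005859375, -166.68551635742188), (21.885334014892578, 50.91878890991211), 51.08548355102539) 0.10336242789307293
((600.5647583007812, -170.2688751220703), (10.449089050292969, 12.07621955871582), 86.63362121582031) 0.1267051088587684
pad ((585.7329711914062, -111.40974426269531), (59.14643859863281, 84.41763305664062), 16.453140258789062)
12.9833
```

View pics/t1.png

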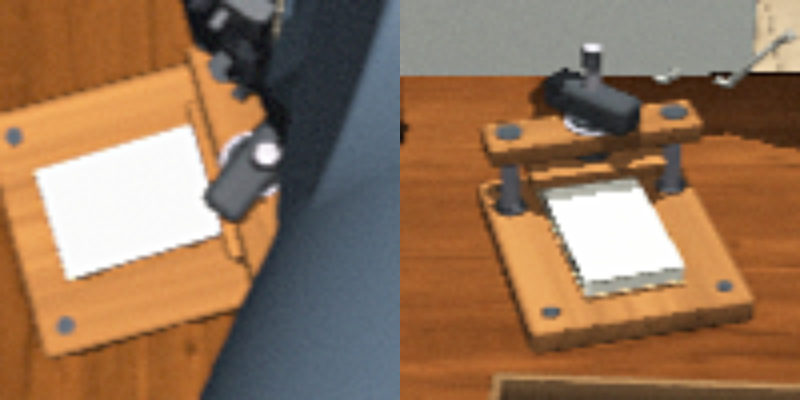

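The nut has turned 2.2 rad (about 140° in the world frame) and the screw top is about 10 mm higher. A gap shows over the pad at ≈ (590,185). Next I'll draw the pad out.

```bash
python3 - <<'E'
from h import *
from math import pi,radians as R
o=[pi,0,R(-73.5)]; u=np.array([np.cos(R(105)),np.sin(R(105)),0])
def st(l):
    s=manip.read_state(); print(l,round(s["t"],2),np.round(s["ee_pos"],4),"F",np.round(s["wrist_force"],1),"tau",np.round(s["torque"],2),"open",round(s["opening"],4),"gf",round(s["gripper_force"],1))
manip.command_gripper(.08)
g=np.array([.5797,-.0905,.016])
manip.reach(list(g+[0,0,.12]),o)
print(manip.move_straight(list(g),o,velocity=.1,f_stop=6)); st("down")
manip.command_gripper(0.0,squeeze=40); st("grip")
b=manip.read_camera("side"); w=manip.read_camera("wrist")
cv2.imwrite("pics/g1.png",np.hstack([cv2.resize(b["color"][130:250,185:305,::-1],(400,400)),cv2.resize(w["color"][:,:,::-1],(400,300))[:,:] if 0 else cv2.resize(w["color"][:,64:448,::-1],(400,400))]))
E
```

```text
False
down 15.47 [ 0.5802 -0.0906  0.0166] F [ 0.7 -0.6  1.1] tau [-0.02 -0.03 -0.  ] open 0.0802 gf 0.0
grip 15.79 [ 0.5801 -0.0905  0.0168] F [-0.2  0.5  6.2] tau [ 0.05  0.23 -0.01] open 0.059 gf 43.2
```

View pics/g1.png

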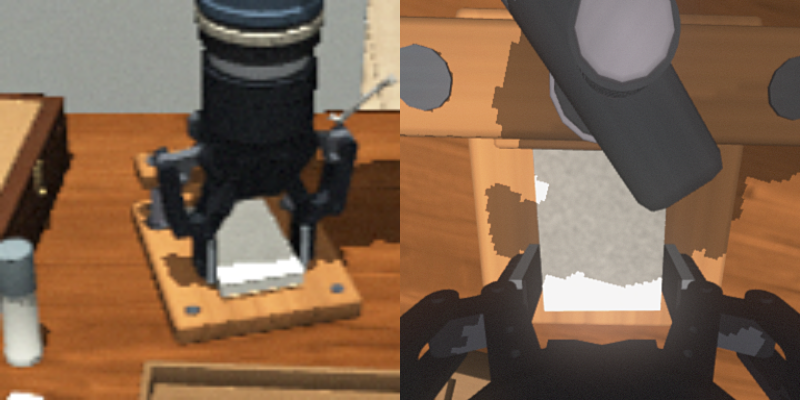

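The pad is held across its width about 20 mm from its free end, with the fingers flanking it in both views. I'll pull it out and carry it to the tray.

```bash
python3 - <<'E'
from h import *
from math import pi,radians as R
u=np.array([np.cos(R(105)),np.sin(R(105)),0])
def st(l):
    s=manip.read_state(); print(l,round(s["t"],2),np.round(s["ee_pos"],4),"F",np.round(s["wrist_force"],1),"open",round(s["opening"],4),"gf",round(s["gripper_force"],1))
g=np.array(manip.read_state()["ee_pos"])
print(manip.move_straight(list(g+[0,0,.002]),velocity=.03)); 
print(manip.move_straight(list(g+.08*u+[0,0,.002]),velocity=.08,f_stop=20)); st("out")
print(manip.move_straight(list(g+.085*u+[0,0,.08]),velocity=.12,f_stop=25)); st("up")
manip.move_straight([.558,.143,.10],[pi,0,R(-90)],velocity=.15); st("over")
b=manip.read_camera("side"); t=manip.read_camera("top")
cv2.imwrite("pics/c1.png",np.hstack([cv2.resize(b["color"][130:330,180:380,::-1],(400,400)),cv2.resize(t["color"][100:300,120:320,::-1],(400,400))]))
E
```

```text
False
False
out 17.29 [ 0.5596 -0.0136  0.0188] F [ 1.  -1.8 -1.7] open 0.0589 gf 43.1
False
up 18.09 [ 0.5577 -0.0086  0.0962] F [-0.3  0.3 -0.8] open 0.0589 gf 43.1
over 19.25 [0.5578 0.1425 0.0997] F [-0.5 -0.5 -0.9] open 0.0588 gf 43.1
```

View pics/c1.png

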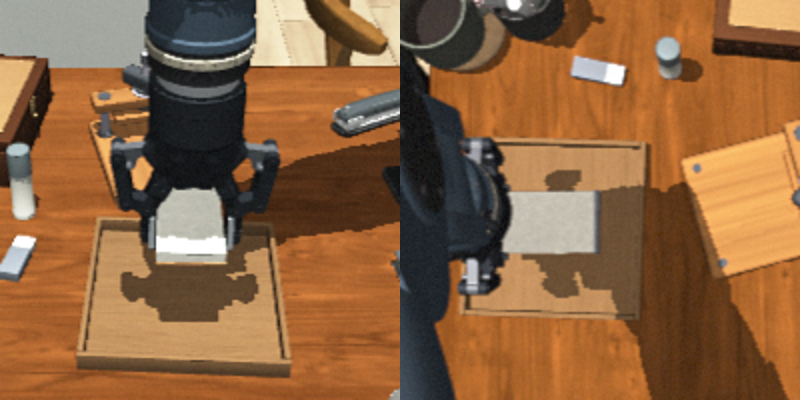

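The pad hangs level over the middle of the tray, right edge ≈ (597,222) in the right half. The bystanders are where they were. Now I'll lower it and release.

```bash
python3 - <<'E'
from h import *
def st(l):
    s=manip.read_state(); print(l,round(s["t"],2),np.round(s["ee_pos"],4),"F",np.round(s["wrist_force"],1),"open",round(s["opening"],4))
print(manip.move_straight([.558,.143,.012],velocity=.1,f_stop=15))
print(manip.move_straight([.558,.143,.002],velocity=.02,f_stop=3)); st("low")
manip.command_gripper(.08); st("rel")
manip.move_straight([.558,.143,.15],velocity=.12)
manip.reach([.40,.25,.28],[np.pi,0,-np.pi/2]); manip.pause(.3)
b=manip.read_camera("side"); t=manip.read_camera("top")
cv2.imwrite("pics/f1.png",np.hstack([cv2.resize(b["color"][130:330,150:350,::-1],(400,400)),cv2.resize(t["color"][100:300,140:340,::-1],(400,400))]))
for n in("notepad","tray","glue_stick","eraser"):
    P=deproj(t,manip.regions_of(n,t)[0]["pixels"]); x=cv2.minAreaRect((P[:,:2]*1000).astype(np.float32)); print(n,np.round(x[0]),np.round(x[1]),round(x[2],1),np.percentile(P[:,2],[2,50,98]).round(3))
st("end")
E
```

```text
False
True
low 20.83 [0.5582 0.143  0.0038] F [-1.   0.2  5.7] open 0.0587
rel 21.18 [0.5575 0.1429 0.003 ] F [-0.1 -0.6  0. ] open 0.0803
notepad [558. 105.] [ 63. 124.] 1.2 [0.006 0.018 0.021]
tray [559. 103.] [198. 195.] 89.7 [0.    0.004 0.02 ]
glue_stick [745. -20.] [49. 27.] 3.6 [0.002 0.085 0.091]
eraser [731.  57.] [59. 26.] 77.8 [-0.003  0.011  0.015]
end 24.07 [0.4001 0.2499 0.28  ] F [1.  0.4 0.3] open 0.0798
```

View pics/f1.png

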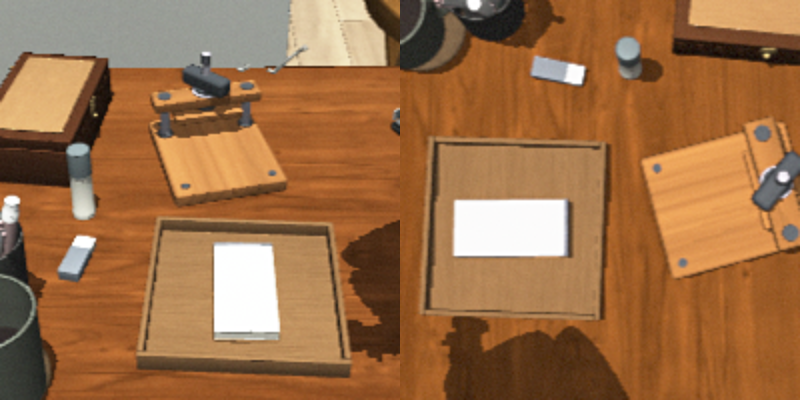

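The pad lies flat in the tray (≈ (510,228) in the right half). The plate is still raised, and the glue stick and eraser haven't moved.

```bash
python3 -c "
from rig import manip
print(manip.hand_in())"
```

```text
the job is handed in; nothing more can be done
None
```

The job is done and handed in at about 24 s: the nut loosened counterclockwise (2.2 rad, plate up about 10 mm), the pad lies flat in the middle of the tray, and the glue stick and eraser were not touched.

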